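# Build up the stack in a block heater

### The arm

A 6-joint arm with a two-finger parallel gripper is mounted at the origin on the work surface. World frame = base frame: x ahead of the robot, y to its left, z up, the work surface at z = 0. Lengths are in m, angles in rad, forces in N, time in s.
With the tool pointing down it reaches from about 0.4 to 0.925 m from the base axis. Payload 3.4 kg.
Tool frame: the origin (TCP) lies at the very end of the fingers, on their centre line; the grasp point (between the pads) lies 19 mm behind it; z points along the fingers, y is the line along which they close (so a half turn about z gives the same grasp; the last joint's range is limited). The gripper opens to 85 mm and grips with 20 to 120 N. Pads are 22 mm wide; open, the fingers measure 114 mm over their backs; the gripper's body (76 mm by 85 mm) begins 54 mm behind the grasp point. The pads swing forward as they close: fully open they stand 13 mm farther back than shut.
Start: joints at [1.083, 0.307, 1.506, -0, 1.328, -0.073], TCP at [0.231, 0.526, 0.231] pointing down, gripper open.
Joint ranges: [-3.12, 3.12], [-1.05, 2.28], [0.14, 2.33], [-1.42, 4.57], [0.1, 2.73], [-2.68, 2.68]. Speed limits (rad/s): [2.57, 2.57, 3.14, 3.14, 3.14, 3.14].

### API

Orientations are given as [roll, pitch, yaw] about the fixed x, y, z axes, in that order (R = Rz(yaw) Ry(pitch) Rx(roll)).
In Python, from bench import sense, cams, ctrl gives the robot as it stands. The module is installed in compiled form; this text tells all that it offers.
- The arm moves only by the shell command python3 -m jog 'ROWS'. ROWS is JSON, a list of rows, each a list of 7 numbers: the turn, a rotation vector about the world's x, y, z as a fraction of full scale, then the shift along the world's x, y, z as a fraction of full scale, then the opening, from -1 (shut) to 1 (fully open). In form: [[rx, ry, rz, x, y, z, gripper], ...]. A call has 1 to 12 rows; each row shifts and turns the commanded pose from where the row before left it; what a row does not reach is not made up. Full scale, the value 1, is 0.3 m for a shift and 10 degrees for a turn. A row lasts 1/8 s, in which the tool goes at most 62.5 mm and 10.7 degrees, less where a joint would pass 70% of its speed; a pose out of reach is approached as far as the arm can. A call with a number of a shift or a turn outside -1 to 1 is refused whole. A call with a gripper value outside its range is refused whole. The fingers move at their own pace and stop on an object; the grip force is fixed at half the most. Time passes only in rows, so rows that do not move let the fingers close. It gives the time, the measured TCP pose, the force, the opening and the grip force at its end, in the units of the state.
- sense(): the state, without advancing time (a new reading comes with each control period).
- cams.grab_frame(name): name is "scene" or "side" or "wrist"; returns the picture (384x512x3 uint8, red, green, blue); there is no depth.
- cams.camera_info(name): a dict with "fx", "fy", "cx", "cy" (pixels), "pose" (4x4, takes a point from camera to world coordinates). Camera axes: x right, y up, looking along -z (the intrinsics and any distortion apply to the point x, -y, -z); pixel columns grow to the right and rows downward; lengths in m; the calibration is good to about 2 mm. A picture is of the moment at which its call begins: read the wrist's pose just before it. camera_info takes no time and is no camera call; for the wrist camera it gives the pose at the moment of the call.
- ctrl.finish_job(): hands the job in; it is judged then, once.
The state is a dict: "time_s": time; "qpos": joint angles; "qd": joint speeds; "tau": joint torques, N m; "tool_pos": TCP position; "orientation": TCP orientation; "wrist_force": force on the tool from outside, world axes, zero at the start; "ft_torque": the same for the moment, N m; "grip_width": finger opening in m; "finger_force": force on a finger pad.
Only numpy, scipy, OpenCV 4.12 (cv2) and the standard library are available. Lean on these libraries where they do the work, as an engineer would, in place of code of your own. Each camera call takes 0.05 s, during which the arm holds its last target. There are 200 camera calls.

### The job

Set up the block heater for the next run: lever its closed clear cover up with the blade of the flat spatula, swing the cover right open, and then stack in the well, flat and square, first the thick heating block, then every spacer frame that is out on the bench, and the perforated retaining plate last. Finish with the cover fully shut and the spatula lying along its rubber mat again, and leave the bottle, jar and tube rack alone.

Things in the scene. Friction and masses are not known exactly. Their poses are not given: they have to be found in the camera images.
- heater: white bench block heater, fixed, placed differently each time: housing 160 (its x) by 190 (y from -115 to +75) by 30 mm high, whose top is a flat deck with a blue control panel on the -y side. Origin: at bench level under the centre of its well; x points from the cover's free edge to its hinge (roughly world +y), z up
- well (a point): centre of the well's floor (= deck, 30 mm above the bench), axes as the heater's. Well 106 (x) by 61 mm (y) inside; its top 8 mm flares out 4 mm as a lead-in. End walls at x = +-53..60 mm, 74 mm tall above the deck, 73 mm wide; side walls at y = +-30.5..37 mm, 64 mm tall, from each end in to x = +-24 mm: each long side has a 48 mm wide open notch for a finger, down to the deck
- cover (a joint): angle of the clear cover: 0 shut (level), 1.9 right open (leaning back past upright), rad. Plate 126 long, 80 wide, 5 mm thick, 0.1 kg, dark strip along its free edge. Its stiff hinge (friction 0.12 N m) keeps it where it is left; about 1.5 N at the edge moves it
- cover_edge (a point): middle of the cover's free edge, on its underside. Shut: 110 mm above the bench at heater x = -66 mm, overhanging the end wall (outer face x = -60 mm) by 6 mm, with a gap 6 mm high between cover and wall top; the blade goes in there, towards heater +x
- hinge (a point): the cover's hinge axis (along heater y) at the level of the cover's underside: heater x = +60 mm, 110 mm above the bench
- block: heating block: aluminium, 30 mm thick, with two rows of dark wells on top, 0.4 kg; 100 x 56 mm seen from above, flat, lies on the bench at the start. Origin: centre of its underside; x along the 100 mm, z up. Looks the same after a half turn. Grip it across the 56 mm. 
- plate: retaining plate: aluminium, 10 mm thick, solid with two rows of small dark holes, 0.12 kg; 100 x 56 mm seen from above, flat, lies on the bench at the start. Origin: centre of its underside; x along the 100 mm, z up. Looks the same after a half turn. Grip it across the 56 mm. 
- mat: black rubber mat 240 x 90 x 2 mm, fixed on the bench at the robot's right (-y) side; origin at the centre of its underside, x along its length
- spatula: flat spatula 190 mm long with a white handle 110 x 18 x 16 mm (x = -95..+15 mm) and a steel blade 80 x 26 x 3 mm (x = +15..+95 mm, 5 to 8 mm above the underside), 0.1 kg. Origin: middle of its length, at its underside; x along it towards the blade tip. Starts lying on the mat
- spatula_grip (a point): the spatula's centre of mass, 24 mm behind its origin, in the handle 8 mm above the underside; grip here across the 18 mm
- spatula_tip (a point): tip of the blade, 119 mm ahead of spatula_grip, mid-thickness (6.5 mm above the underside)
- bottle: clear bottle with blue cap, 70 mm wide, 160 mm tall: bystander; origin under its centre
- jar: amber jar, 60 mm wide, 65 mm tall: bystander; origin under its centre
- tube_rack: orange tube rack 70 x 180 mm, about 90 mm tall: bystander; origin under its centre
- spacer1: spacer frame (one to three are present, all alike): aluminium, 10 mm thick rectangular frame with one large open window, bars 12 mm wide, 0.06 kg; 100 x 56 mm seen from above, flat, lies on the bench at the start. Origin: centre of its underside; x along the 100 mm, z up. Looks the same after a half turn. Grip it across the 56 mm. 
- spacer2: spacer frame (one to three are present, all alike): aluminium, 10 mm thick rectangular frame with one large open window, bars 12 mm wide, 0.06 kg; 100 x 56 mm seen from above, flat, lies on the bench at the start. Origin: centre of its underside; x along the 100 mm, z up. Looks the same after a half turn. Grip it across the 56 mm. 
- spacer3: spacer frame (one to three are present, all alike): aluminium, 10 mm thick rectangular frame with one large open window, bars 12 mm wide, 0.06 kg; 100 x 56 mm seen from above, flat, lies on the bench at the start. Origin: centre of its underside; x along the 100 mm, z up. Looks the same after a half turn. Grip it across the 56 mm. 
Not all that is in view belongs to the job. Leave any orange or pink look-alike of the spacer1 alone.

How it is judged:
On the way, in this order (a step that is already met when the one before it is completed fails the run):
1. the cover is levered up past 0.3 rad by the spatula (which touches it) (value of joint cover above 0.3 rad and contact force between spatula and cover above 0.05 N).
2. the heating block lies flat and square on the floor of the well (x of block in the frame of well between -0.006 and 0.006 m and y of block in the frame of well between -0.006 and 0.006 m and z of block in the frame of well between -0.004 and 0.004 m and angle between block's own z axis and vertical below 0.06 rad and angle between the x axis of block and the x axis of heater, either way round below 0.08 rad and linear speed of block below 0.03 m/s), for 0.2 s.
3. every spacer frame on the bench at the start is stacked flat and square on the block, in the well (all of step 2 and x of spacer1 in the frame of well between -0.006 and 0.006 m and y of spacer1 in the frame of well between -0.006 and 0.006 m and z of spacer1 in the frame of well between 0.026 and 0.055 m and angle between each of spacer1, spacer2, spacer3's own z axis and vertical below 0.06 rad and angle between the x axis of each of spacer1, spacer2, spacer3 and the x axis of heater, either way round below 0.08 rad and linear speed of each of spacer1, spacer2, spacer3 below 0.03 m/s and x of spacer2 in the frame of well between -0.006 and 0.006 m and y of spacer2 in the frame of well between -0.006 and 0.006 m and z of spacer2 in the frame of well between 0.026 and 0.055 m and x of spacer3 in the frame of well between -0.006 and 0.006 m and y of spacer3 in the frame of well between -0.006 and 0.006 m and z of spacer3 in the frame of well between 0.026 and 0.055 m), for 0.2 s.
4. the retaining plate lies flat and square on top of the spacers (all of step 3 and x of plate in the frame of well between -0.006 and 0.006 m and y of plate in the frame of well between -0.006 and 0.006 m and z of plate in the frame of well between 0.035 and 0.065 m and angle between plate's own z axis and vertical below 0.06 rad and angle between the x axis of plate and the x axis of heater, either way round below 0.08 rad and linear speed of plate below 0.03 m/s and z of plate in the frame of spacer1 above 0.006 m and z of plate in the frame of spacer2 above 0.006 m and z of plate in the frame of spacer3 above 0.006 m), for 0.2 s.
At the end, for the whole second after the job is handed in: Block on the well floor, all spacers on it, plate on top: each within 6 mm of the well centre lines, 0.06 rad of level, 0.08 rad of square. Cover under 0.05 rad. Spatula on the mat, middle within 50 mm along and 35 mm across of its centre, within 0.35 rad of its direction. All at rest (all of step 4 and x of spatula in the frame of mat between -0.05 and 0.05 m and y of spatula in the frame of mat between -0.035 and 0.035 m and angle between the x axis of spatula and the x axis of mat, either way round below 0.35 rad and angle between spatula's own z axis and vertical below 0.1 rad and height (world z) of spatula below 0.012 m and linear speed of spatula below 0.03 m/s and value of joint cover below 0.05 rad and velocity of joint cover between -0.1 and 0.1 rad/s); the robot touches nothing.
It fails at once if the bottle, the jar or the tube rack is pushed more than 30 mm (distance of any of bottle, jar, tube_rack from where it was at the start of the episode above 0.03 m).
Of spacer1, spacer2, spacer3 only 1 to 3 are there at a start; the rules pass over those that are not, and their reading is None.
At some moment in a run one of block, plate, spacer1, spacer2, spacer3 may be knocked a few centimetres aside while the robot is not near it.
It also fails if it takes over 210 s, if anything falls off the work surface, if the arm or the gripper's body presses on something with over 40 N, if the wrist force passes 120 N, or if a joint passes its speed limit or range.

## Working session

There is one attempt and no reset: what is moved stays moved. The work goes in short steps, Python scripts to look and compute and a shell command to move; the robot and the scene stay as the last step left them, time stands still between calls to the robot, and variables do not carry over. Pictures are saved under pics/ and viewed, at most 14 in all, crops included, and the job is handed in when it is done.

```bash
mkdir -p pics
python3 - <<'E'
from bench import sense,cams
import cv2,json,numpy as np
print(sense())
for n in ("scene","side","wrist"):
    i=cams.camera_info(n); print(n,{k:(np.round(v,4).tolist()) for k,v in i.items()})
    cv2.imwrite(f"pics/{n}0.png",cams.grab_frame(n)[:,:,::-1])
a=cv2.imread("pics/scene0.png");b=cv2.imread("pics/side0.png")
cv2.imwrite("pics/both0.png",cv2.resize(np.vstack([a,b]),None,fx=0.78,fy=0.78))
E
```

```text
{'time_s': 0.0, 'qpos': array([ 1.08349238e+00,  3.07591483e-01,  1.50771316e+00,  7.51659803e-07,
        1.32841823e+00, -7.35005910e-02]), 'qd': array([-3.85497285e-05, -6.22376630e-04,  1.18391162e-03,  4.50250630e-04,
        2.90777897e-04, -1.33774695e-03]), 'tau': array([-5.44767936e-04, -4.57552707e+01, -2.51903450e+01,  4.59247565e-05,
        1.32104164e-02,  1.83647222e-05]), 'tool_pos': array([0.23088539, 0.52581461, 0.23035548]), 'orientation': array([-3.13946824e+00, -1.57158689e-04,  2.72778895e+00]), 'wrist_force': array([1.13228291, 0.40251362, 0.58594765]), 'ft_torque': array([-0.06606286,  0.01569459, -0.00761713]), 'finger_force': 0.0, 'grip_width': 0.08574425357182214}
scene {'fx': 350.1256, 'fy': 350.1256, 'cx': 252.7436, 'cy': 191.9324, 'pose': [[-0.8949, -0.2567, 0.3651, 0.9806], [0.4459, -0.5502, 0.706, 0.8801], [0.0197, 0.7946, 0.6068, 0.8524], [0.0, 0.0, 0.0, 1.0]]}
side {'fx': 396.3526, 'fy': 396.3526, 'cx': 256.3928, 'cy': 187.6332, 'pose': [[0.9571, 0.1748, -0.2309, 0.249], [-0.289, 0.6289, -0.7218, -0.9218], [0.019, 0.7576, 0.6525, 0.9183], [0.0, 0.0, 0.0, 1.0]]}
wrist {'fx': 315.9728, 'fy': 315.9728, 'cx': 252.9971, 'cy': 196.1107, 'pose': [[0.4024, -0.8725, -0.277, 0.1593], [0.9155, 0.3831, 0.123, 0.5561], [-0.0012, -0.3031, 0.9529, 0.3726], [0.0, 0.0, 0.0, 1.0]]}
```

View pics/scene0.png

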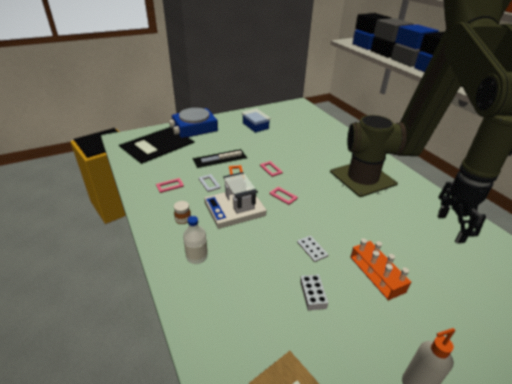

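View pics/side0.png

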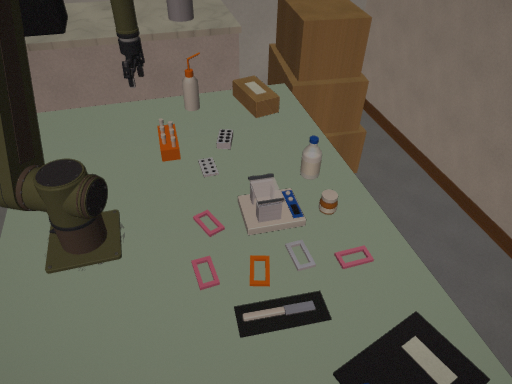

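The scene view shows the heater at (240,195), block (314,291), plate (312,248), grey frame (208,183), spatula on its narrow mat (220,158), tube rack (380,268), bottle (195,242) and jar (181,211). The frame could be confused with three pink frames, at (170,185), (271,169) and (284,196), and an orange one at (236,171). In the side view the grey one is at (301,255). The large black mat and its card are distractors.

```bash
cat > h.py <<'E'
import numpy as np,cv2
from bench import sense,cams
np.set_printoptions(precision=4,suppress=True)
def ray(i,u,v):
    d=np.array([(u-i["cx"])/i["fx"],-(v-i["cy"])/i["fy"],-1]); P=np.array(i["pose"])
    return P[:3,3],P[:3,:3]@d
def cast(i,uv,z):
    out=[]
    for u,v in np.atleast_2d(uv):
        o,d=ray(i,u,v); out.append((o+d*(z-o[2])/d[2]))
    return np.array(out)
def proj(i,p):
    P=np.array(i["pose"]); q=(np.atleast_2d(p)-P[:3,3])@P[:3,:3]
    return np.c_[i["cx"]+i["fx"]*q[:,0]/-q[:,2], i["cy"]-i["fy"]*q[:,1]/-q[:,2]]
def shot(n,name=None):
    i=cams.camera_info(n); im=cams.grab_frame(n)
    if name: cv2.imwrite(f"pics/{name}.png",im[:,:,::-1])
    return i,im
def rect(pts):  # world xy points -> centre, long, short, yaw of long side
    (c,(w,h),a)=cv2.minAreaRect((np.array(pts)[:,:2]*1000).astype(np.float32))
    if w<h: w,h,a=h,w,a+90
    return np.array(c)/1000,w,h,(a+90)%180-90
E
python3 - <<'E'
from h import *
a=cv2.imread("pics/side0.png");i=cams.camera_info("side")
for n,p,z in [("spacer",(301,255),.01),("block",(226,138),.03),("plate",(208,167),.01),("mat",(282,313),0.002),("well",(266,200),.1),("bottle",(311,175),0),("jar",(328,210),0),("orange",(260,270),.01),("pink1",(205,272),.01),("pink2",(209,223),.01),("pink3",(353,257),.01),("rack",(170,150),0.)]:
    print(n,cast(i,p,z)[0])
cv2.imwrite("pics/crop1.png",cv2.resize(a[110:340,150:380],(690,690))[:600])
c=cv2.resize(a[110:340,150:380],(598,598),interpolation=cv2.INTER_CUBIC);cv2.imwrite("pics/crop1.png",c)
E
```

```text
spacer [ 0.6092 -0.2429  0.01  ]
block [0.5341 0.3853 0.03  ]
plate [0.4309 0.2439 0.01  ]
mat [ 0.4933 -0.4033  0.002 ]
well [ 0.5502 -0.0799  0.1   ]
bottle [0.7897 0.1084 0.    ]
jar [ 0.772  -0.0802  0.    ]
orange [ 0.4771 -0.2618  0.01  ]
pink1 [ 0.3265 -0.2259  0.01  ]
pink2 [ 0.3759 -0.0414  0.01  ]
pink3 [ 0.7537 -0.2919  0.01  ]
rack [0.3102 0.4045 0.    ]
```

View pics/crop1.png

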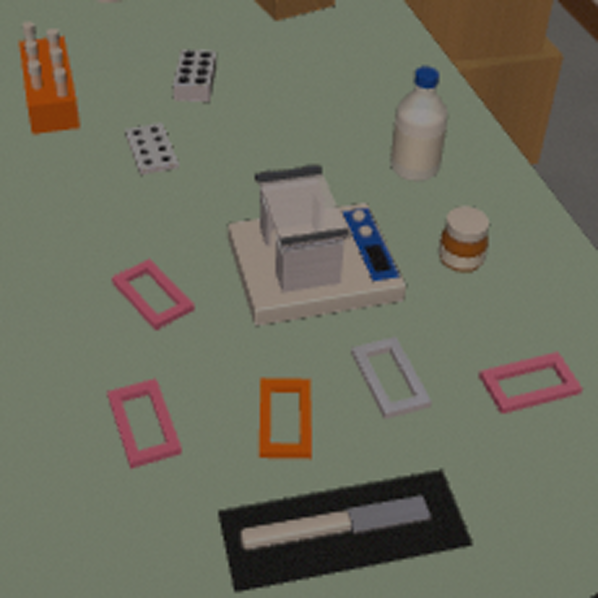

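The crop shows that the grey frame near (390,377) is the only aluminium one. The two frames at left and the one at right are pink, and the one in the middle is orange. The heater's control panel faces +x, and the cover's free edge (strip at (312,238)) faces −y. Next I'll get an overhead view with the wrist camera.

```bash
python3 -m jog '[[0,0,0,0.075,-0.16,0.028,1],[0,0,0,0.075,-0.16,0.028,1],[0,0,0,0.075,-0.16,0.028,1],[0,0,0,0.075,-0.16,0.028,1],[0,0,0,0.075,-0.16,0.028,1],[0,0,0,0.075,-0.16,0.028,1],[0,0,0,0.075,-0.16,0.028,1],[0,0,0,0.075,-0.16,0.028,1],[0,0,0,0.075,-0.16,0.028,1],[0,0,0,0.075,-0.16,0.028,1],[0,0,0,0.075,-0.16,0.028,1],[0,0,0,0.075,-0.16,0.028,1]]'; python3 -m jog '[[0,0,0,0,0,0,1],[0,0,0,0,0,0,1]]'; python3 -c "
from h import *
i,im=shot('wrist','w1'); print(i['pose']); print(sense()['qpos'],sense()['orientation'])"
```

```text
time_s: 1.65
tool_pos: [0.5015, -0.0512, 0.3322]
orientation: [3.141, -0.0, 2.727]
wrist_force: [0.0, 0.4, -0.2]
grip_width: 0.0858
finger_force: 0.0
time_s: 1.9
tool_pos: [0.5006, -0.0493, 0.3315]
orientation: [3.141, -0.002, 2.727]
wrist_force: [-0.3, 0.6, 0.0]
grip_width: 0.0858
finger_force: 0.0
[[ 0.4032 -0.8724 -0.2762  0.4291]
 [ 0.9151  0.3847  0.1208 -0.0194]
 [ 0.0009 -0.3014  0.9535  0.4738]
 [ 0.      0.      0.      1.    ]]
[-0.1816  0.141   1.479   0.0006  1.5234 -1.3389] [ 3.1414 -0.0018  2.7281]
```

View pics/w1.png

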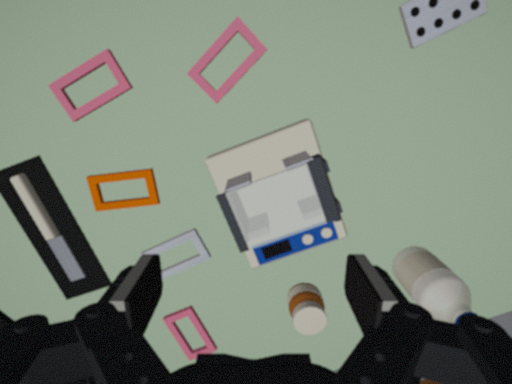

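The wrist view shows the heater housing, with corners near (207,156), (310,121), (345,235) and (250,265), the blue panel at (295,243), the spatula on the mat at (50,230), and the grey frame at (178,253), partly hidden by a finger. Now I'll compute poses.

```bash
cat > m1.py <<'E'
from h import *
im=cv2.imread("pics/w1.png"); i=cams.camera_info("wrist")
hsv=cv2.cvtColor(im,cv2.COLOR_BGR2HSV).astype(int); H,S,V=hsv[...,0],hsv[...,1],hsv[...,2]
def big(m,seed=None):
    n,l,s,c=cv2.connectedComponentsWithStats(m.astype(np.uint8))
    k=1+np.argmax(s[1:,4]) if seed is None else min((k for k in range(1,n) if s[k,4]>60),key=lambda k:np.hypot(*(c[k]-seed)))
    cs,_=cv2.findContours((l==k).astype(np.uint8),cv2.RETR_EXTERNAL,cv2.CHAIN_APPROX_NONE)
    return max(cs,key=cv2.contourArea)[:,0,:].astype(float)
for p in [(230,150),(60,200),(30,200),(65,260),(180,245),(300,200),(150,200),(330,190)]: print(p,hsv[p[1],p[0]])
roi=np.zeros(H.shape,bool); roi[:290,:150]=1
mat=big((V<50)&roi,(50,230)); print("mat",rect(cast(i,mat,.002)))
bl=big((H>100)&(H<125)&(S>150)&(V>100),(295,243)); print("panel",rect(cast(i,bl,.03)))
roi[:]=0; roi[160:250,5:65]=1
hd=big((V>110)&(S<90)&roi&~((H>45)&(H<80)&(S>40)),(37,205)); r=rect(cast(i,hd,.018)); print("handle",r)
E
python3 m1.py
```

```text
(230, 150) [ 19  22 161]
(60, 200) [50 51 30]
(30, 200) [ 23  24 172]
(65, 260) [102  18 141]
(180, 245) [ 56  24 167]
(300, 200) [ 60   4 172]
(150, 200) [ 16 255 179]
(330, 190) [120  23  66]
mat (array([ 0.5   , -0.3758]), 247.5142364501953, 133.99220275878906, -4.050689697265625)
panel (array([ 0.653 , -0.0464]), 125.82622528076172, 28.18079376220703, 87.68681335449219)
handle (array([ 0.4549, -0.3932]), 131.49205017089844, 25.552762985229492, 0.03685586154460907)
```

```bash
python3 -c "
import cv2;a=cv2.imread('pics/w1.png')[105:285,190:370];cv2.imwrite('pics/w1c.png',cv2.resize(a,(600,600),interpolation=cv2.INTER_CUBIC))"
```

```text
(no output)
```

View pics/w1c.png

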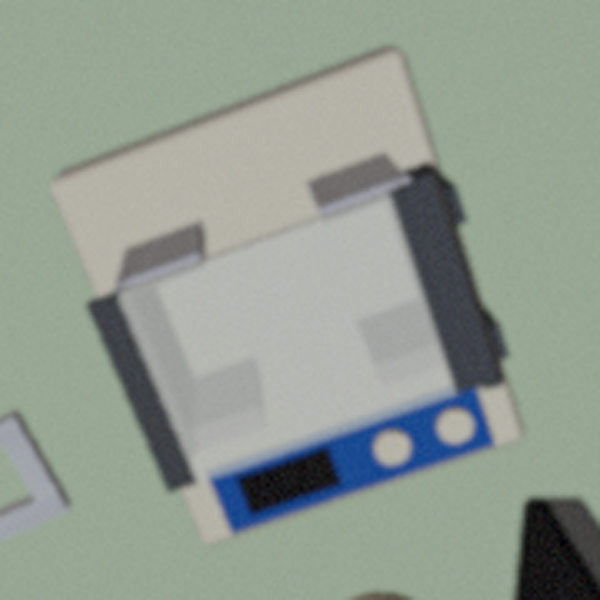

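```bash
cat > m2.py <<'E'
from h import *
i=dict(cams.camera_info("wrist"))
c=lambda l:np.array(l)*.3+[190-.35,105-.35]
q=cast(i,c([(57,183),(397,52),(522,437),(211,542)]),.03)[:,:2]
loc=np.array([[-80,75],[80,75],[80,-115],[-80,-115]])/1e3
def fit(a,b):
    A=a-a.mean(0);B=b-b.mean(0);H=A.T@B;th=np.arctan2(H[0,1]-H[1,0],H[0,0]+H[1,1])
    R=np.array([[np.cos(th),-np.sin(th)],[np.sin(th),np.cos(th)]]);t=b.mean(0)-R@a.mean(0)
    return t,th,(a@R.T+t-b)*1000
print(fit(loc,q))
e=cast(i,c([(90,302),(170,490)]),.115)[:,:2]; print("edge corners",e,np.linalg.norm(e[0]-e[1]))
t,th,_=fit(loc,q); R=np.array([[np.cos(th),-np.sin(th)],[np.sin(th),np.cos(th)]]); print("in heater",(e-t)@R)
E
python3 m2.py
```

```text
(array([ 0.5572, -0.0407]), np.float64(1.5223823895168767), array([[-2.6927, -3.767 ],
       [-2.2409,  4.0792],
       [ 2.509 ,  3.2469],
       [ 2.4246, -3.5591]]))
edge corners [[ 0.5144 -0.1034]
 [ 0.5938 -0.108 ]] 0.07951658950079711
in heater [[-0.0647  0.0397]
 [-0.0655 -0.0398]]
```

The heater centre is at (0.557, −0.041) with yaw ≈1.52. The cover edge measures 79.5 mm wide (80 expected) at heater x −65 mm, so the pose is consistent. Next, over the spatula.

```bash
python3 -m jog '[[0,0,-1,-0.013,-0.092,-0.022,1],[0,0,-1,-0.013,-0.092,-0.022,1],[0,0,-1,-0.013,-0.092,-0.022,1],[0,0,-1,-0.013,-0.092,-0.022,1],[0,0,-1,-0.013,-0.092,-0.022,1],[0,0,-1,-0.013,-0.092,-0.022,1],[0,0,-1,-0.013,-0.092,-0.022,1],[0,0,-1,-0.013,-0.092,-0.022,1],[0,0,-1,-0.013,-0.092,-0.022,1],[0,0,-1,-0.013,-0.092,-0.022,1],[0,0,-1,-0.013,-0.092,-0.022,1],[0,0,-1,-0.013,-0.092,-0.022,1]]' | tail -5; python3 -m jog '[[0,0,-1,0,0,0,1],[0,0,-1,0,0,0,1],[0,0,-0.47,0,0,0,1],[0,0,0,0,0,0,1],[0,0,0,0,0,0,1]]'; python3 -c "
from h import *
i,im=shot('wrist','w2'); print(i['pose']); print(sense()['qpos'],sense()['orientation'])"
```

```text
tool_pos: [0.4547, -0.3794, 0.2526]
orientation: [-3.141, -0.0, 0.63]
wrist_force: [0.1, -0.8, 0.4]
grip_width: 0.0851
finger_force: 0.0
time_s: 4.08
tool_pos: [0.4547, -0.3796, 0.2529]
orientation: [-3.141, 0.0, 0.205]
wrist_force: [0.0, -0.4, 0.5]
grip_width: 0.0853
finger_force: 0.0
[[ 0.2034  0.9326  0.2982  0.5304]
 [-0.9791  0.1942  0.0607 -0.3651]
 [-0.0013 -0.3044  0.9526  0.3951]
 [ 0.      0.      0.      1.    ]]
[-0.7673  0.316   1.4361  0.0001  1.3897  0.5988] [-3.1414  0.      0.2046]
```

View pics/w2.png

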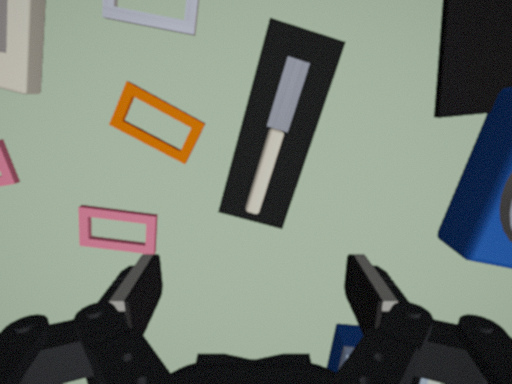

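The view shows the mat as a clear black quadrilateral at (280,123), with the handle from (254,212) to (276,130) and the blade tip at (297,60).

```bash
cat > m3.py <<'E'
from h import *
im=cv2.imread("pics/w2.png"); i=cams.camera_info("wrist")
hsv=cv2.cvtColor(im,cv2.COLOR_BGR2HSV).astype(int); H,S,V=hsv[...,0],hsv[...,1],hsv[...,2]
def comp(m,seed):
    n,l,s,c=cv2.connectedComponentsWithStats(m.astype(np.uint8))
    k=min((k for k in range(1,n) if s[k,4]>150),key=lambda k:np.hypot(*(c[k]-seed)))
    cs,_=cv2.findContours((l==k).astype(np.uint8),cv2.RETR_EXTERNAL,cv2.CHAIN_APPROX_NONE)
    return max(cs,key=cv2.contourArea)[:,0,:].astype(float)
roi=np.zeros(H.shape,np.uint8); cv2.fillPoly(roi,[np.array([(272,24),(338,44),(281,222),(224,208)])],1); roi=roi>0
print("mat",rect(cast(i,comp((V<70)&(np.arange(384)[:,None]<235)&(np.arange(512)<400),(280,125)),.002)))
hd=comp((V>85)&roi&(H<45),(263,170)); print("handle",rect(cast(i,hd,.016)))
bl=comp((V>85)&roi&(H>85),(290,90)); print("blade",rect(cast(i,bl,.010)))
E
python3 m3.py
```

```text
mat (array([ 0.4925, -0.402 ]), 236.0927276611328, 86.70201110839844, -4.145515441894531)
handle (array([ 0.4435, -0.3962]), 110.71090698242188, 20.038711547851562, -4.5632781982421875)
blade (array([ 0.5383, -0.4039]), 81.19406127929688, 27.88323402404785, -4.655632019042969)
```

```bash
python3 -m jog '[[0,0,-1,0.016,-0.06,-0.16,0.2],[0,0,-0.63,0,0,-0.17,0.2],[0,0,0,0,0,-0.17,0.2],[0,0,0,0,0,-0.16,0.2],[0,0,0,0,0,-0.1,0.2],[0,0,0,0,0,0,0.2],[0,0,0,0,0,0,0.2]]'
```

```text
time_s: 5.0
tool_pos: [0.4601, -0.3994, 0.026]
orientation: [3.14, -0.001, -0.082]
wrist_force: [0.1, 0.1, 1.4]
grip_width: 0.0513
finger_force: 0.0
```

```bash
python3 -m jog '[[0,0,0,0,0.006,-0.035,0.2],[0,0,0,0,0,-0.035,0.2],[0,0,0,0,0,0,0.2],[0,0,0,0,0,0,-1],[0,0,0,0,0,0,-1],[0,0,0,0,0,0,-1],[0,0,0,0,0,0,-1]]'; python3 -m jog '[[0,0,0,0,0,0.1,-1],[0,0,0,0,0,0.2,-1],[0,0,0,0,0,0.1,-1],[0,0,0,0,0,0,-1],[0,0,0,0,0,0,-1]]'
```

```text
time_s: 5.88
tool_pos: [0.4595, -0.3973, 0.0044]
orientation: [3.141, -0.001, -0.082]
wrist_force: [0.3, -1.0, 3.3]
grip_width: 0.0159
finger_force: 60.7
time_s: 6.5
tool_pos: [0.4584, -0.3961, 0.1226]
orientation: [-3.14, 0.002, -0.082]
wrist_force: [-0.4, 0.3, -0.9]
grip_width: 0.0166
finger_force: 60.2
```

```bash
python3 -m jog '[[0,0,1,0.029,0.048,0,-1],[0,0,1,0.029,0.048,0,-1],[0,0,1,0.029,0.048,0,-1],[0,0,1,0.029,0.048,0,-1],[0,0,1,0.029,0.048,0,-1],[0,0,1,0.029,0.048,0,-1],[0,0,1,0.029,0.048,0,-1],[0,0,1,0.029,0.048,0,-1],[0,0,1,0.029,0.048,0,-1],[0,0,0.17,0.029,0.048,-0.065,-1],[0,0,0,0,0,0,-1],[0,0,0,0,0,0,-1]]';  python3 - <<'E'
from h import *
i,im=shot('wrist','w3'); s=sense(); print(s['qpos'])
k,sd=shot('side','s3')
ori=s['orientation']; p=s['tool_pos']; d=np.array([np.cos(ori[2]),np.sin(ori[2]),0])
tip=p+.119*d+[0,0,.0041]; print("pred tip",tip,proj(k,tip),proj(i,tip))
cv2.imwrite('pics/c3.png',np.hstack([cv2.resize(im[:,:,::-1][90:290,150:350],(400,400)),cv2.resize(sd[150:290,200:340,::-1],(400,400),interpolation=cv2.INTER_CUBIC)]))
E
```

```text
time_s: 8.0
tool_pos: [0.5453, -0.2529, 0.1033]
orientation: [-3.139, -0.001, 1.518]
wrist_force: [-0.8, -0.6, -0.5]
grip_width: 0.0167
finger_force: 60.1
[-0.5046  0.4614  1.6109 -0.0004  1.0706 -0.4512]
pred tip [ 0.552  -0.1345  0.108 ] [[272.3655 209.9591]] [[255.5119 -22.4274]]
```

View pics/c3.png

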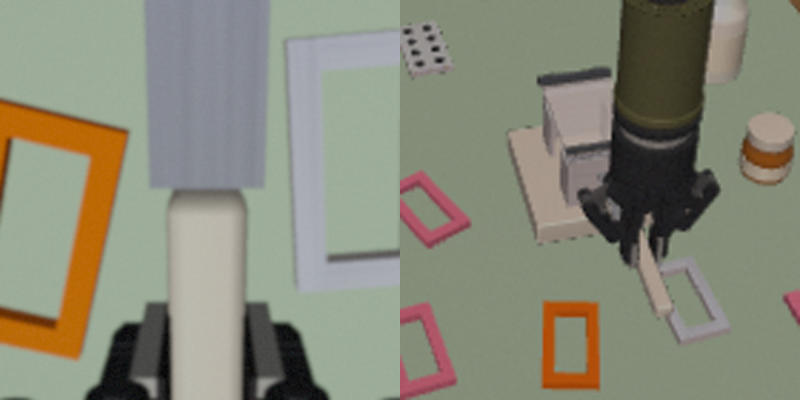

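The wrist crop shows the blade pointing straight ahead out of the grip, but the tip is hidden from the side camera. I'll insert by dead reckoning and watch the force.

```bash
python3 -m jog '[[0,0,0,0.002,0.04,-0.001,-1],[0,0,0,0.002,0.04,0,-1],[0,0,0,0,0,0,-1]]';python3 -m jog '[[0,0,0,0.002,0.035,0,-1],[0,0,0,0.002,0.035,0,-1],[0,0,0,0,0,0,-1],[0,0,0,0,0,0,-1]]'
python3 - <<'E'
from h import *
k,sd=shot('scene','s4')
cv2.imwrite('pics/c4.png',cv2.resize(sd[150:240,180:300,::-1],(800,600),interpolation=cv2.INTER_CUBIC))
E
```

```text
time_s: 8.48
tool_pos: [0.5472, -0.2276, 0.1043]
orientation: [-3.141, -0.0, 1.52]
wrist_force: [0.1, 1.2, -0.7]
grip_width: 0.016
finger_force: 60.1
time_s: 8.98
tool_pos: [0.5488, -0.2079, 0.1041]
orientation: [3.141, 0.0, 1.519]
wrist_force: [-0.4, 0.9, -1.5]
grip_width: 0.0164
finger_force: 60.1
```

View pics/c4.png

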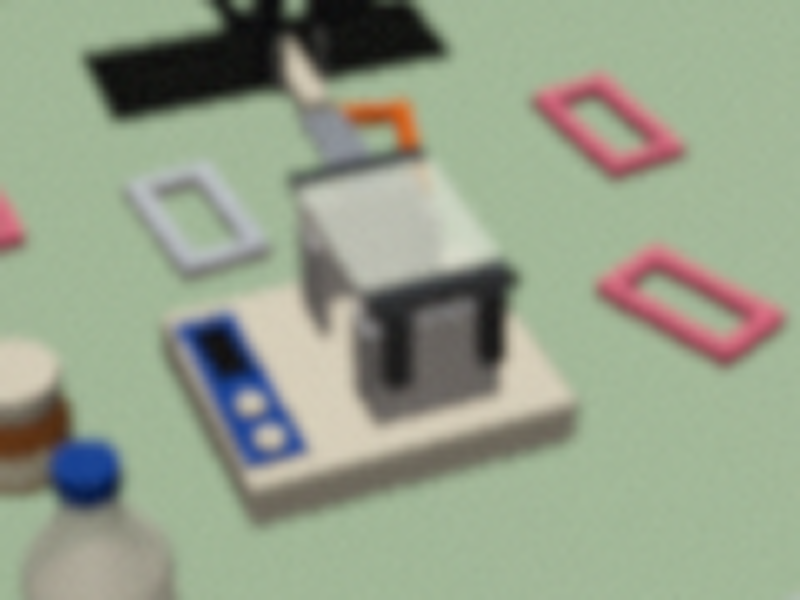

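The scene view shows the blade going in under the cover's free edge strip at (345,155), with no force build-up. Levering up now.

```bash
python3 -m jog '[[0,0,0,0,0,0.04,-1],[0,0,0,0,0.005,0.05,-1],[0,0,0,0,0.01,0.05,-1],[0,0,0,0,0.015,0.05,-1],[0,0,0,0,0,0,-1]]';python3 -m jog '[[0,0,0,0.001,0.025,0.045,-1],[0,0,0,0.001,0.03,0.045,-1],[0,0,0,0.001,0.03,0.04,-1],[0,0,0,0.001,0.04,0.035,-1],[0,0,0,0.001,0.045,0.03,-1],[0,0,0,0,0,0,-1]]'
python3 - <<'E'
from h import *
k,sd=shot('scene','s5')
cv2.imwrite('pics/c5.png',cv2.resize(sd[110:240,160:320,::-1],(640,520),interpolation=cv2.INTER_CUBIC))
E
```

```text
time_s: 9.65
tool_pos: [0.5498, -0.199, 0.1633]
orientation: [3.138, 0.001, 1.519]
wrist_force: [0.1, -0.2, -0.8]
grip_width: 0.0163
finger_force: 60.1
time_s: 10.4
tool_pos: [0.5506, -0.1465, 0.2207]
orientation: [3.14, -0.0, 1.52]
wrist_force: [0.5, -0.0, -0.7]
grip_width: 0.0165
finger_force: 60.1
```

View pics/c5.png

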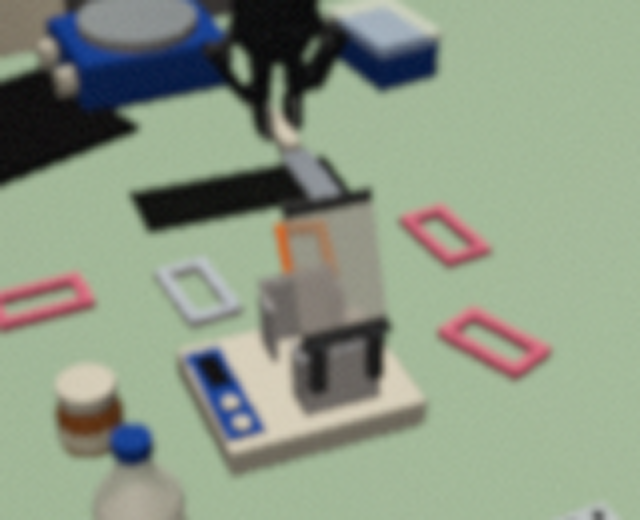

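The cover stands at about 1.1 rad. I'll lower the blade slightly and push the cover right open.

```bash
python3 -m jog '[[0,0,0,0,0,-0.04,-1],[0,0,0,0,0,-0.04,-1],[0,0,0,0.003,0.05,0,-1],[0,0,0,0.003,0.05,0,-1],[0,0,0,0.003,0.05,0,-1],[0,0,0,0.003,0.05,0,-1],[0,0,0,0,0,0,-1]]';python3 -m jog '[[0,0,0,0.001,0.03,0,-1],[0,0,0,0.001,0.02,0,-1],[0,0,0,0,0,0,-1],[0,0,0,0,0,0,-1]]'
```

```text
time_s: 11.32
tool_pos: [0.5539, -0.0861, 0.1959]
orientation: [3.141, -0.001, 1.52]
wrist_force: [-0.2, -0.7, -0.7]
grip_width: 0.0161
finger_force: 60.1
time_s: 11.82
tool_pos: [0.5544, -0.0729, 0.1956]
orientation: [3.142, -0.0, 1.518]
wrist_force: [0.0, 1.2, -0.3]
grip_width: 0.0167
finger_force: 60.1
```

```bash
python3 -m jog '[[0,0,0,-0.005,-0.2,0,-1],[0,0,0,-0.005,-0.2,0,-1],[0,0,0,-0.005,-0.2,0,-1]]' >/dev/null;python3 -m jog '[[0,0,-1,-0.03,-0.048,-0.02,-1],[0,0,-1,-0.03,-0.048,-0.02,-1],[0,0,-1,-0.03,-0.048,-0.02,-1],[0,0,-1,-0.03,-0.048,-0.02,-1],[0,0,-1,-0.03,-0.048,-0.02,-1],[0,0,-1,-0.03,-0.048,-0.02,-1],[0,0,-1,-0.03,-0.048,-0.02,-1],[0,0,-1,-0.03,-0.048,-0.02,-1],[0,0,-1,-0.03,-0.048,-0.1,-1],[0,0,-0.17,-0.03,-0.048,-0.15,-1],[0,0,0,0,0,0,-1],[0,0,0,0,0,0,-1]]'
python3 -c "
from h import *
k,sd=shot('side','s6')
"
```

```text
time_s: 13.7
tool_pos: [0.4604, -0.3972, 0.0733]
orientation: [3.142, -0.001, -0.082]
wrist_force: [-0.4, 0.5, -0.1]
grip_width: 0.0162
finger_force: 60.1
```

View pics/s6.png

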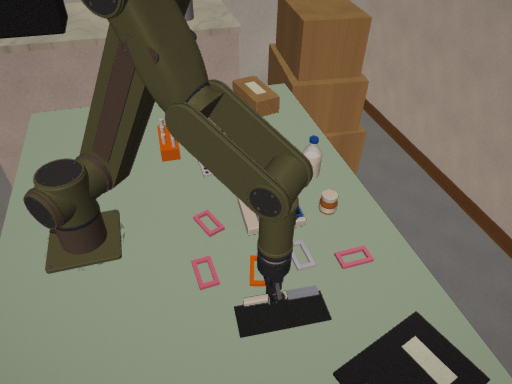

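The spatula is above the mat, level. Lowering it and releasing.

```bash
python3 -m jog '[[0,0,0,-0.003,0,-0.1,-1],[0,0,0,0,0,-0.09,-1],[0,0,0,0,0,-0.036,-1],[0,0,0,0,0,0,-1],[0,0,0,0,0,0,0],[0,0,0,0,0,0,0],[0,0,0,0,0,0,0],[0,0,0,0,0,0.1,0],[0,0,0,0,0,0.2,0.5],[0,0,0,0,0,0.2,1],[0,0,0,0,0,0.2,1]]'
```

```text
time_s: 15.12
tool_pos: [0.4586, -0.3967, 0.2169]
orientation: [3.142, -0.0, -0.082]
wrist_force: [0.5, -0.1, -0.3]
grip_width: 0.0854
finger_force: 0.0
```

```bash
python3 -m jog '[[0,0,1,0.01,0.19,0.075,1],[0,0,1,0.01,0.19,0.075,1],[0,0,1,0.01,0.19,0.075,1],[0,0,1,0.01,0.19,0.075,1],[0,0,1,0.01,0.19,0.075,1],[0,0,1,0.01,0.19,0,1],[0,0,1,0.01,0.19,0,1],[0,0,1,0.01,0.19,0,1],[0,0,1,0.01,0.19,0,1],[0,0,0,0.01,0.19,0,1],[0,0,0,0.01,0.19,0,1],[0,0,0,0.01,0.19,0,1]]' >/dev/null;python3 -m jog '[[0,0,0,0,0,0,1],[0,0,0,0,0,0,1]]'
python3 -c "
from h import *
i,sd=shot('wrist','w7')
k,sd=shot('side','s7');print(sense()['qpos'])
"
```

```text
time_s: 16.88
tool_pos: [0.4945, 0.2867, 0.3271]
orientation: [-3.141, 0.001, 1.489]
wrist_force: [1.0, -0.3, -0.3]
grip_width: 0.0853
finger_force: 0.0
[ 0.4501  0.2447  1.3542 -0.0005  1.5432  0.5335]
```

View pics/w7.png

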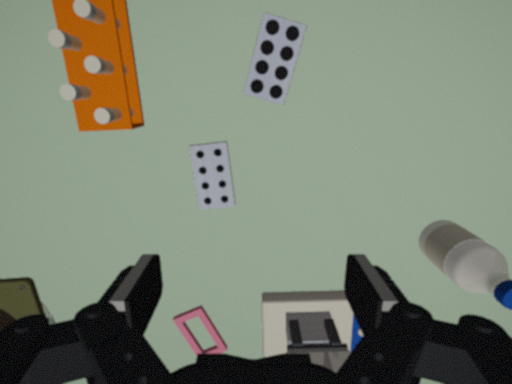

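View pics/s7.png

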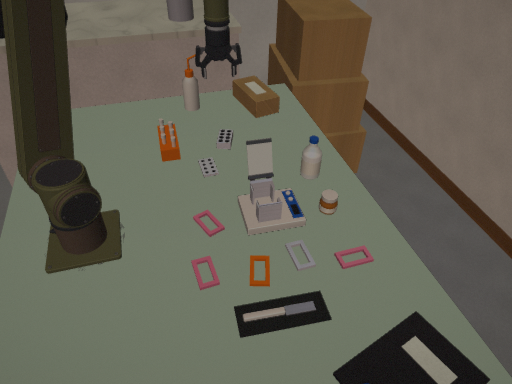

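The side view shows the cover leaning right back, and the spatula on its mat at (282,312). The wrist view shows the block at (275,58) and the plate at (213,175).

```bash
cat >> h.py <<'E'
def find(name,z,path=None,info=None,tol=14,ymax=384):
    """grey 100x56 parts in a view: centre, long, short, yaw deg, pixel"""
    i=info or cams.camera_info(name)
    im=cv2.imread(path) if path else cams.grab_frame(name)[:,:,::-1].copy()
    lab=cv2.cvtColor(im,cv2.COLOR_BGR2LAB).astype(int)
    m=((lab[...,1]>124)&(lab[...,1]<136)&(abs(lab[...,2]-126)<10)&(lab[...,0]>110)).astype(np.uint8)
    m[ymax:]=0
    m=cv2.morphologyEx(m,cv2.MORPH_CLOSE,np.ones((3,3)))
    out=[]
    for c in cv2.findContours(m,cv2.RETR_EXTERNAL,cv2.CHAIN_APPROX_NONE)[0]:
        if cv2.contourArea(c)<60: continue
        r=rect(cast(i,c[:,0].astype(float),z))
        if abs(r[1]-100)<tol and abs(r[2]-56)<tol: out.append((r[0],round(r[1],1),round(r[2],1),round(r[3],1),c[:,0].mean(0).round()))
    return out
E
python3 - <<'E'
from h import *
for z in (.03,.01): print(z,*find("wrist",z,"pics/w7.png"),sep="\n")
print(*find("side",.01,"pics/s7.png"),sep="\n")
print(find("side",.03,"pics/s7.png"))
print(find("scene",.01))
E
```

```text
0.03
(array([0.4333, 0.2567]), 95.8, 53.6, -88.3, array([212., 175.]))
(array([0.5306, 0.4028]), 99.5, 55.7, 69.9, array([274.,  58.]))
0.01
(array([0.4302, 0.2519]), 100.2, 56.1, -88.3, array([212., 175.]))
(array([0.532 , 0.4047]), 104.0, 58.3, 69.9, array([274.,  58.]))
(array([ 0.6084, -0.2392]), 108.5, 57.8, -88.6, array([300., 255.]))
(array([0.4309, 0.2475]), 113.0, 58.9, -88.3, array([208., 167.]))
[(array([ 0.6005, -0.2542]), 106.1, 56.5, -88.6, array([300., 255.])), (array([0.4269, 0.2217]), 110.5, 57.6, -88.3, array([208., 167.]))]
[(array([0.4334, 0.2553]), 99.3, 53.9, -86.0, array([312., 248.])), (array([ 0.6073, -0.2326]), 101.5, 55.1, -88.8, array([209., 183.]))]
```

```bash
python3 -m jog '[[0,0,-1,0.02,0.065,-0.05,1],[0,0,-0.54,0.02,0.065,-0.1,1],[0,0,0,0.02,0.065,-0.12,1],[0,0,0,0.02,0.065,-0.12,1],[0,0,0,0.02,0.065,-0.12,1],[0,0,0,0.02,0.063,-0.12,1],[0,0,0,0,0,-0.12,1],[0,0,0,0,0,-0.12,1],[0,0,0,0,0,0,1],[0,0,0,0,0,0,1]]'
```

```text
time_s: 18.27
tool_pos: [0.5322, 0.4031, 0.0677]
orientation: [3.14, -0.001, 1.219]
wrist_force: [1.3, 0.2, 0.3]
grip_width: 0.0855
finger_force: 0.0
```

```bash
python3 -m jog '[[0,0,0,-0.005,0,-0.08,1],[0,0,0,0,0,-0.07,1],[0,0,0,0,0,-0.042,1],[0,0,0,0,0,0,1],[0,0,0,0,0,0,-1],[0,0,0,0,0,0,-1],[0,0,0,0,0,0,-1],[0,0,0,0,0,0,-1]]'; python3 -m jog '[[0,0,0,0,0,0.1,-1],[0,0,0,0,0,0.2,-1],[0,0,0,0,0,0.2,-1],[0,0,0,0,0,0.2,-1],[0,0,0,0,0,0,-1]]'
```

```text
time_s: 19.27
tool_pos: [0.5305, 0.4041, 0.0103]
orientation: [3.14, -0.002, 1.22]
wrist_force: [-0.1, -0.7, 6.3]
grip_width: 0.0546
finger_force: 66.3
time_s: 19.9
tool_pos: [0.5323, 0.4056, 0.2251]
orientation: [3.134, -0.01, 1.22]
wrist_force: [-0.0, -0.3, -4.2]
grip_width: 0.0545
finger_force: 65.4
```

```bash
python3 -m jog '[[0,0,1,0.01,-0.15,0.12,-1],[0,0,0.71,0.01,-0.15,0.12,-1],[0,0,0,0.01,-0.185,0.1,-1],[0,0,0,0.01,-0.185,0,-1],[0,0,0,0.01,-0.185,0,-1],[0,0,0,0.01,-0.185,0,-1],[0,0,0,0.01,-0.185,0,-1],[0,0,0,0.01,-0.185,0,-1],[0,0,0,0,-0.07,0,-1],[0,0,0,0,0,0,-1],[0,0,0,0,0,0,-1]]'; python3 -c "
from h import *
i,im=shot('wrist','w8');k,im=shot('side','s8');k2,im2=shot('scene','sc8'); print(sense()['qpos'])
cv2.imwrite('pics/c8.png',np.hstack([cv2.resize(cv2.imread('pics/w8.png'),(400,300)),cv2.resize(im2[130:240,170:320,::-1],(400,300),interpolation=cv2.INTER_CUBIC)]))"
```

```text
time_s: 21.28
tool_pos: [0.5525, -0.0392, 0.3188]
orientation: [-3.138, -0.001, 1.518]
wrist_force: [-0.1, 1.2, -3.5]
grip_width: 0.0547
finger_force: 65.5
[-0.1464  0.2233  1.4016  0.0004  1.5177 -0.0955]
```

View pics/c8.png

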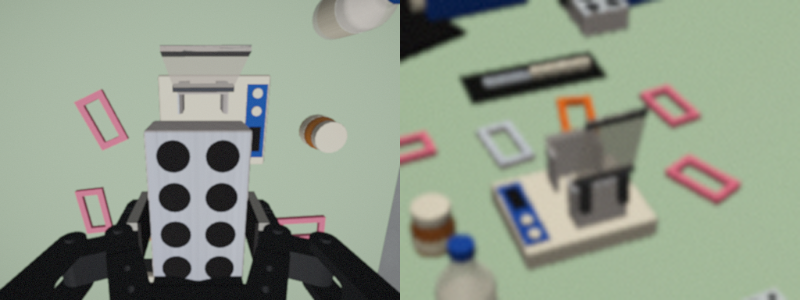

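The wrist view shows the block held square, and the heater's rear edge from (160,77) to (270,77) in the half-size picture. In the scene view the spatula lies on its mat. I'll use the rear corners to check the heater pose.

Run:
```python
from h import *
i=cams.camera_info('wrist')
im=cv2.imread('pics/w8.png');lab=cv2.cvtColor(im,cv2.COLOR_BGR2LAB).astype(int)
m=((lab[...,1]>124)&(lab[...,0]>100)).astype(np.uint8)
t,th=np.array([.557,-.0407]),1.519;R=np.array([[np.cos(th),-np.sin(th)],[np.sin(th),np.cos(th)]])
# right edge of housing (y=-115), sampled along rows; rear edge (x=+80) sampled along columns right of cover
rr=[(max(np.where(m[v,300:375])[0])+300.5,v) for v in range(110,195,5)]
q=(cast(i,rr,.03)[:,:2]-t)@R; print("y=-115 edge:",q[:,1]*1000)
cc=[(u,min(np.where(m[85:150,u])[0])+84.5) for u in range(322,342,3)]
q=(cast(i,cc,.03)[:,:2]-t)@R; print("x=80 edge:",q[:,0]*1000)
# block bottom-front? top-face of block held: 
b=find("wrist",.3188+.020,"pics/w8.png",tol=30); print(b)
```

```text
y=-115 edge: [-115.7373 -116.3018 -115.5401 -116.1089 -115.3391 -115.9123 -115.1342
 -115.712  -116.2953 -115.5078 -116.0958 -115.2997 -115.8924 -116.491
 -115.6849 -116.2884 -116.8979]
x=80 edge: [78.5561 78.5582 78.5603 78.5625 78.5646 78.5667 78.5689]
[]
```

```bash
python3 -m jog '[[0,0,0,0.017,-0.002,-0.15,-1],[0,0,0,0,0,-0.17,-1],[0,0,0,0,0,-0.15,-1],[0,0,0,0,0,-0.1,-1],[0,0,0,0,0,-0.08,-1],[0,0,0,0,0,0,-1],[0,0,0,0,0,0,-1]]'
```

```text
time_s: 22.3
tool_pos: [0.5595, -0.0401, 0.1264]
orientation: [3.14, 0.0, 1.519]
wrist_force: [-0.2, 0.3, -3.5]
grip_width: 0.0544
finger_force: 65.4
```

```bash
python3 -m jog '[[0,0,0,-0.006,0.001,-0.04,-1],[0,0,0,0,0,-0.04,-1],[0,0,0,0,0,0,-1]]'; python3 -m jog '[[0,0,0,0,0,-0.05,-1],[0,0,0,0,0,-0.05,-1],[0,0,0,0,0,0,-1]]';python3 -m jog '[[0,0,0,0,0,-0.05,-1],[0,0,0,0,0,-0.05,-1],[0,0,0,0,0,0,-1],[0,0,0,0,0,0,-1]]'
```

```text
time_s: 22.68
tool_pos: [0.5554, -0.0401, 0.1002]
orientation: [-3.139, -0.0, 1.518]
wrist_force: [-0.3, -0.7, -3.0]
grip_width: 0.0547
finger_force: 65.4
time_s: 23.05
tool_pos: [0.5567, -0.0403, 0.0699]
orientation: [-3.141, -0.0, 1.518]
wrist_force: [1.0, -0.5, -3.8]
grip_width: 0.0546
finger_force: 65.5
time_s: 23.55
tool_pos: [0.5567, -0.0403, 0.0409]
orientation: [-3.141, -0.0, 1.518]
wrist_force: [0.4, -0.5, -5.1]
grip_width: 0.0548
finger_force: 66.8
```

```bash
python3 -m jog '[[0,0,0,0,0,-0.003,-1],[0,0,0,0,0,0,0.8],[0,0,0,0,0,0,0.8],[0,0,0,0,0,0,0.8],[0,0,0,0,0,0.1,0.8],[0,0,0,0,0,0.2,0.8],[0,0,0,0,0,0.2,0.8],[0,0,0,0,0,0.2,0.8],[0,0,0,0,0,0.2,0.8],[0,0,0,0,0,0,0.8],[0,0,0,0,0,0,0.8]]'
python3 - <<'E'
from h import *
shot('wrist','w9');i=cams.camera_info('wrist')
t,th=np.array([.5576,-.0409]),1.519;R=np.array([[np.cos(th),-np.sin(th)],[np.sin(th),np.cos(th)]])
print("corners px",proj(i,np.c_[np.array([[50,28],[50,-28],[-50,-28],[-50,28]])/1e3@R.T+t,[.06]*4]))
for z in(.06,): print(find("wrist",z,"pics/w9.png",tol=40))
print("side",find("side",.01)); print("scene",find("scene",.01))
E
```

```text
time_s: 24.92
tool_pos: [0.5562, -0.0402, 0.3105]
orientation: [3.142, 0.0, 1.518]
wrist_force: [-0.4, 0.2, -0.9]
grip_width: 0.0766
finger_force: 0.0
corners px [[232.4659 119.3216]
 [278.8733 119.2806]
 [277.0497 198.1133]
 [234.0583 198.1183]]
[(array([ 0.5993, -0.2026]), 91.1, 49.4, -88.3, array([291., 271.])), (array([0.783 , 0.1002]), 118.3, 46.5, -3.1, array([449.,  18.]))]
side [(array([ 0.6069, -0.2393]), 108.4, 60.6, -88.4, array([300., 255.])), (array([0.431 , 0.2482]), 112.3, 58.6, -88.4, array([208., 167.]))]
scene [(array([0.4336, 0.2547]), 98.2, 54.1, -86.0, array([312., 248.])), (array([ 0.6078, -0.2325]), 101.6, 53.7, -89.4, array([209., 183.]))]
```

Run:
```python
from h import *
i=cams.camera_info('wrist')
g=cv2.cvtColor(cv2.imread('pics/w9.png'),cv2.COLOR_BGR2GRAY)[115:204,228:284]
n,l,s,c=cv2.connectedComponentsWithStats((g<75).astype(np.uint8))
p=[(c[k]+[228,115]) for k in range(1,n) if 20<s[k,4]<200]; print(len(p),s[1:,4])
t,th=np.array([.5576,-.0409]),1.519;R=np.array([[np.cos(th),-np.sin(th)],[np.sin(th),np.cos(th)]])
q=(cast(i,p,.06)[:,:2]-t)@R*1000; print(q,q.mean(0))
print("spacer",[r for r in find("wrist",.01,"pics/w9.png")])
```

```text
9 [ 56 122 124 117 114 109 108 105 102]
[[ 55.1308   0.768 ]
 [ 37.0571  16.454 ]
 [ 37.1057  -9.498 ]
 [ 13.1685  16.2202]
 [ 13.2617  -9.5721]
 [-10.7505  16.1398]
 [-10.7848  -9.6759]
 [-34.5966  16.1794]
 [-34.5231  -9.6324]] [7.2299 3.0426]
spacer [(array([ 0.6036, -0.2324]), 102.5, 55.6, -88.3, array([291., 271.]))]
```

The block went in freely. It shows in the wrist view within about 3 mm of the estimate in x and y, which is close to the physical slack. Next the grey frame at about (0.606, −0.234).

```bash
python3 -m jog '[[0,0,0.47,0.041,-0.16,0,1],[0,0,0,0.041,-0.16,0,1],[0,0,0,0.041,-0.16,0,1],[0,0,0,0.041,-0.16,-0.05,1],[0,0,0,0,0,-0.18,1],[0,0,0,0,0,-0.18,1],[0,0,0,0,0,-0.18,1],[0,0,0,0,0,-0.12,1],[0,0,0,0,0,0,1],[0,0,0,0,0,0,1]]'
python3 - <<'E'
from h import *
shot('wrist','w10'); print(find('wrist',.01,'pics/w10.png',tol=60)); print(cams.camera_info('wrist')['pose'][:3,3])
E
```

```text
time_s: 26.32
tool_pos: [0.6064, -0.2325, 0.0979]
orientation: [3.141, 0.0, 1.6]
wrist_force: [1.5, -1.0, 0.7]
grip_width: 0.0854
finger_force: 0.0
[(array([ 0.6071, -0.2365]), 100.5, 56.0, -88.2, array([254., 199.]))]
[ 0.604  -0.1561  0.241 ]
```

```bash
python3 -m jog '[[0,0,0,0,-0.011,-0.1,1],[0,0,0,0,0,-0.1,1],[0,0,0,0,0,-0.07,1],[0,0,0,0,0,-0.037,1],[0,0,0,0,0,0,1],[0,0,0,0,0,-0.003,1],[0,0,0,0,0,0,-1],[0,0,0,0,0,0,-1],[0,0,0,0,0,0,-1],[0,0,0,0,0,0,-1]]'; python3 -m jog '[[0,0,0,0,0,0.1,-1],[0,0,0,0,0,0.2,-1],[0,0,0,0,0,0.2,-1],[0,0,0,0,0,0,-1],[0,0,0,0,0,0,-1]]'
python3 - <<'E'
from h import *
shot('wrist','w11');s=sense()['tool_pos']; print(s,find('wrist',s[2]+.0065,'pics/w11.png',tol=60))
E
```

```text
time_s: 27.62
tool_pos: [0.6061, -0.2358, 0.0054]
orientation: [3.141, 0.001, 1.6]
wrist_force: [0.1, 0.5, 1.3]
grip_width: 0.0183
finger_force: 0.2
time_s: 28.25
tool_pos: [0.6056, -0.2354, 0.1544]
orientation: [3.142, -0.0, 1.6]
wrist_force: [-0.1, 0.4, -0.5]
grip_width: -0.0003
finger_force: 0.0
[ 0.6049 -0.235   0.1532] [(array([ 0.6164, -0.1943]), 47.4, 26.4, -89.1, array([283., 178.])), (array([ 0.5884, -0.1348]), 95.9, 20.5, 1.6, array([232.,  25.]))]
```

The fingers closed over the top of the frame, because the pads stand back while open. I'll measure again and go lower with the fingers pre-set.

```bash
python3 -m jog '[[0,0,0,0,0,0,0.64],[0,0,0,0,0,0,0.64],[0,0,0,0,0,0,0.64],[0,0,0,0,0,0,0.64]]'
python3 - <<'E'
from h import *
print(find('wrist',.01,tol=20)); print(find('side',.01)); print(find('scene',.01))
E
```

```text
time_s: 28.8
tool_pos: [0.6058, -0.2355, 0.1541]
orientation: [-3.141, -0.0, 1.6]
wrist_force: [0.0, -0.9, -0.0]
grip_width: 0.07
finger_force: 0.0
[(array([ 0.633 , -0.2344]), 100.4, 55.8, -89.2, array([283., 178.]))]
[(array([ 0.6337, -0.2376]), 108.2, 60.5, -89.5, array([308., 253.])), (array([0.4304, 0.2477]), 111.0, 58.6, -87.4, array([208., 167.]))]
[(array([0.433 , 0.2551]), 98.0, 54.9, -88.3, array([312., 249.])), (array([ 0.6348, -0.2307]), 102.4, 52.7, -88.9, array([203., 185.]))]
```

```bash
python3 -m jog '[[0,0,-0.09,0.092,0,-0.1,0.64],[0,0,0,0,0,-0.15,0.64],[0,0,0,0,0,-0.14,0.64],[0,0,0,0,0,-0.07,0.64],[0,0,0,0,0,-0.045,0.64],[0,0,0,0,0,0,0.64],[0,0,0,0,0,0,0.64]]'
python3 - <<'E'
from h import *
print(find('wrist',.01,tol=30))
E
```

```text
time_s: 29.82
tool_pos: [0.6344, -0.236, 0.0042]
orientation: [3.14, 0.001, 1.585]
wrist_force: [-0.0, 0.1, -0.4]
grip_width: 0.0702
finger_force: 0.0
[(array([ 0.6331, -0.2341]), 101.1, 55.8, -89.2, array([251., 241.]))]
```

```bash
python3 -m jog '[[0,0,0,-0.002,0.003,-0.02,0.64],[0,0,0,0,0,0,0.64],[0,0,0,0,0,0,-1],[0,0,0,0,0,0,-1],[0,0,0,0,0,0,-1],[0,0,0,0,0,0,-1]]'
```

```text
time_s: 30.62
tool_pos: [0.6334, -0.2348, -0.0024]
orientation: [3.141, 0.0, 1.585]
wrist_force: [-0.4, -0.0, 5.2]
grip_width: 0.0541
finger_force: 64.2
```

```bash
python3 -m jog '[[0,0,0,0,0,0.1,-1],[0,0,0,0,0,0.2,-1],[0,0,0,0,0,0.2,-1],[0,0,-0.38,0,0,0.175,-1],[0,0,0,-0.064,0.162,0,-1],[0,0,0,-0.064,0.162,0,-1],[0,0,0,-0.064,0.162,0,-1],[0,0,0,-0.064,0.162,0,-1],[0,0,0,0,0,0,-1],[0,0,0,0,0,0,-1]]';  python3 - <<'E'
from h import *
s=sense()['tool_pos']; print(s,find('wrist',s[2]+.0124,tol=30))
E
```

```text
time_s: 31.88
tool_pos: [0.5562, -0.0404, 0.1993]
orientation: [3.142, 0.001, 1.519]
wrist_force: [0.1, -0.0, -0.6]
grip_width: 0.0543
finger_force: 63.6
[ 0.5562 -0.0404  0.1993] []
```

```bash
python3 -m jog '[[0,0,0,0.002,-0.001,-0.13,-1],[0,0,0,0,0,-0.13,-1],[0,0,0,0,0,-0.04,-1],[0,0,0,0,0,-0.04,-1],[0,0,0,0,0,0,-1]]'; python3 -m jog '[[0,0,0,0,0,-0.04,-1],[0,0,0,0,0,-0.04,-1],[0,0,0,0,0,-0.025,-1],[0,0,0,0,0,0,-1],[0,0,0,0,0,0,-1]]'
```

```text
time_s: 32.55
tool_pos: [0.557, -0.041, 0.0974]
orientation: [-3.141, 0.0, 1.518]
wrist_force: [0.1, 0.7, -0.4]
grip_width: 0.0541
finger_force: 63.5
time_s: 33.17
tool_pos: [0.5567, -0.0405, 0.066]
orientation: [-3.141, -0.0, 1.518]
wrist_force: [0.5, 0.7, -0.5]
grip_width: 0.0543
finger_force: 63.6
```

```bash
python3 -m jog '[[0,0,0,0,0,-0.024,-1],[0,0,0,0,0,0,-1],[0,0,0,0,0,0,0.64],[0,0,0,0,0,0,0.64],[0,0,0,0,0,0,0.64]]';python3 -m jog '[[0,0,0,0,0,0.1,0.64],[0,0,0,0,0,0.2,0.64],[0,0,0,0,0,0.2,0.64],[0,0,0,0,0,0.2,0.64],[0,0,0,0,0,0.15,0.64],[0,0,0,0,0,0,0.64],[0,0,0,0,0,0,0.64]]'
python3 - <<'E'
from h import *
i,im=shot('wrist','w12')
g=cv2.cvtColor(im,cv2.COLOR_RGB2GRAY)
t,th=np.array([.557,-.0409]),1.519;R=np.array([[np.cos(th),-np.sin(th)],[np.sin(th),np.cos(th)]])
u=proj(i,np.r_[t,.06][None])[0].astype(int); u0=u-[32,48]
w=g[u0[1]:u0[1]+96,u0[0]:u0[0]+64]
n,l,s,c=cv2.connectedComponentsWithStats((w<75).astype(np.uint8)); print(s[1:,4])
p=[c[k]+u0 for k in range(1,n) if s[k,4]>20]; print(((cast(i,p,.06)[:,:2]-t)@R*1000))
cv2.imwrite('pics/c12.png',cv2.resize(im[u0[1]-30:u0[1]+130,u0[0]-50:u0[0]+110,::-1],(600,600),interpolation=cv2.INTER_CUBIC))
print(find('side',.01)); print(find('scene',.01))
E
```

```text
time_s: 33.8
tool_pos: [0.5566, -0.0405, 0.0589]
orientation: [-3.142, 0.0, 1.518]
wrist_force: [0.5, -0.4, 0.5]
grip_width: 0.0702
finger_force: 0.0
time_s: 34.67
tool_pos: [0.556, -0.0405, 0.3133]
orientation: [-3.141, -0.0, 1.518]
wrist_force: [1.0, 1.4, -0.5]
grip_width: 0.07
finger_force: 0.0
[235  35  35  79  72  64  70  49  51]
[[ 56.3984   1.3067]
 [ 32.9247  12.0033]
 [ 32.766   -9.7289]
 [ 12.7182  11.8533]
 [ 12.6601  -9.8402]
 [-11.2186  11.483 ]
 [-11.2867  -9.879 ]
 [-33.5978  11.4092]
 [-33.299   -9.8885]]
[(array([0.4306, 0.2474]), 112.8, 59.1, -88.0, array([208., 167.]))]
[(array([0.4335, 0.255 ]), 99.8, 53.9, -86.0, array([312., 248.]))]
```

View pics/c12.png

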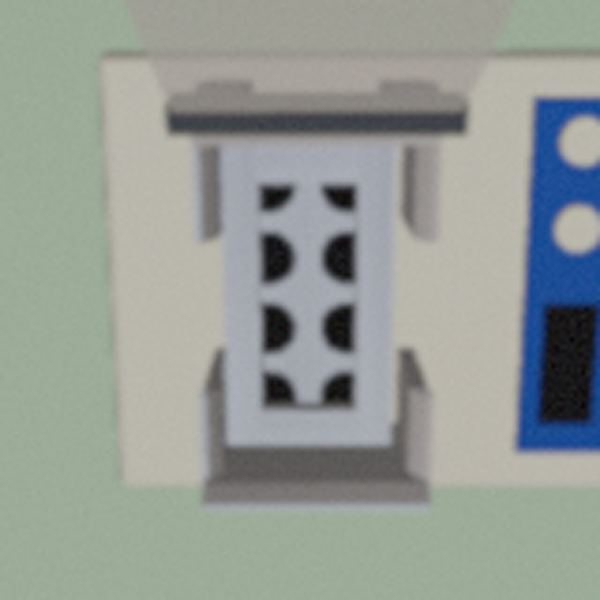

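The frame lies flat and square in the well on the block, with the windowed holes visible at (310,300). The plate hasn't moved, so it's next.

```bash
python3 -m jog '[[0,0,0.48,-0.07,0.161,0.02,0.64],[0,0,0,-0.07,0.161,0,0.64],[0,0,0,-0.07,0.161,0,0.64],[0,0,0,-0.07,0.161,0,0.64],[0,0,0,-0.07,0.161,0,0.64],[0,0,0,-0.07,0.161,0,0.64],[0,0,0,0,0,-0.18,0.64],[0,0,0,0,0,-0.18,0.64],[0,0,0,0,0,-0.18,0.64],[0,0,0,0,0,0,0.64],[0,0,0,0,0,0,0.64]]';  python3 - <<'E'
from h import *
print(find('wrist',.01,tol=30))
E
```

```text
time_s: 36.2
tool_pos: [0.4315, 0.2496, 0.1586]
orientation: [3.141, -0.0, 1.602]
wrist_force: [-0.2, -0.7, 0.7]
grip_width: 0.07
finger_force: 0.0
[(array([0.4295, 0.2526]), 98.4, 55.6, -88.1, array([252., 174.]))]
```

```bash
python3 -m jog '[[0,0,0,-0.004,0.009,-0.15,0.64],[0,0,0,0,0,-0.15,0.64],[0,0,0,0,0,-0.12,0.64],[0,0,0,0,0,-0.095,0.64],[0,0,0,0,0,0,0.64],[0,0,0,0,0,0,0.64]]';  python3 - <<'E'
from h import *
print(find('wrist',.01,tol=30))
E
python3 -m jog '[[0,0,0,0,0,-0.021,0.64],[0,0,0,0,0,0,0.64],[0,0,0,0,0,0,-1],[0,0,0,0,0,0,-1],[0,0,0,0,0,0,-1],[0,0,0,0,0,0,-1]]'
```

```text
time_s: 37.0
tool_pos: [0.4315, 0.2528, 0.0052]
orientation: [3.138, -0.002, 1.602]
wrist_force: [0.8, 0.2, 0.2]
grip_width: 0.0698
finger_force: 0.0
[(array([0.4295, 0.2532]), 100.0, 55.4, -88.3, array([250., 244.]))]
time_s: 37.8
tool_pos: [0.4296, 0.252, -0.0023]
orientation: [3.141, -0.0, 1.602]
wrist_force: [-1.3, 0.2, 6.4]
grip_width: 0.0544
finger_force: 62.8
```

```bash
python3 -m jog '[[0,0,0,0,0,0.1,-1],[0,0,0,0,0,0.2,-1],[0,0,0,0,0,0.2,-1],[0,0,0,0,0,0.2,-1],[0,0,0,0,0,0.2,-1],[0,0,0,0,0,0.19,-1]]' >/dev/null; python3 -m jog '[[0,0,-0.475,0.071,-0.163,0,-1],[0,0,0,0.071,-0.163,0,-1],[0,0,0,0.071,-0.163,0,-1],[0,0,0,0.071,-0.163,0,-1],[0,0,0,0.071,-0.163,0,-1],[0,0,0,0.071,-0.163,0,-1],[0,0,0,0,0,-0.1,-1],[0,0,0,0,0,-0.1,-1],[0,0,0,0,0,-0.1,-1],[0,0,0,0,0,-0.1,-1],[0,0,0,0,0,0,-1],[0,0,0,0,0,0,-1]]'
```

```text
time_s: 40.05
tool_pos: [0.5578, -0.0415, 0.2048]
orientation: [3.141, 0.0, 1.519]
wrist_force: [-0.3, -0.3, -0.9]
grip_width: 0.054
finger_force: 64.4
```

```bash
python3 -m jog '[[0,0,0,-0.003,0,-0.13,-1],[0,0,0,0,0,-0.13,-1],[0,0,0,0,0,-0.05,-1],[0,0,0,0,0,-0.04,-1],[0,0,0,0,0,0,-1]]'; python3 -m jog '[[0,0,0,0,0,-0.04,-1],[0,0,0,0,0,-0.036,-1],[0,0,0,0,0,0,-1],[0,0,0,0,0,0,-1]]'; python3 -c "
from h import *
print(sense()['tool_pos'])"
```

```text
time_s: 40.67
tool_pos: [0.5568, -0.0415, 0.0993]
orientation: [3.141, 0.0, 1.519]
wrist_force: [-0.0, 1.1, -1.4]
grip_width: 0.0541
finger_force: 64.4
time_s: 41.18
tool_pos: [0.5566, -0.0415, 0.0762]
orientation: [3.142, 0.0, 1.519]
wrist_force: [0.7, -0.9, -0.9]
grip_width: 0.0543
finger_force: 64.4
[ 0.5566 -0.0415  0.0762]
```

Down to about 0.0687 (contact is at 0.0677), then release, raise and check.

```bash
python3 -m jog '[[0,0,0,0,0,-0.025,-1],[0,0,0,0,0,0,-1],[0,0,0,0,0,0,0.64],[0,0,0,0,0,0,0.64],[0,0,0,0,0,0,0.64]]';python3 -m jog '[[0,0,0,0,0,0.1,0.64],[0,0,0,0,0,0.2,0.64],[0,0,0,0,0,0.2,0.64],[0,0,0,0,0,0.2,0.64],[0,0,0,0,0,0.12,0.64],[0,0,0,0,0,0,0.64],[0,0,0,0,0,0,0.64]]'
python3 - <<'E'
from h import *
i,im=shot('wrist','w13')
g=cv2.cvtColor(im,cv2.COLOR_RGB2GRAY)
t,th=np.array([.557,-.0409]),1.519;R=np.array([[np.cos(th),-np.sin(th)],[np.sin(th),np.cos(th)]])
u=proj(i,np.r_[t,.08][None])[0].astype(int); u0=u-[32,44]
w=g[u0[1]:u0[1]+88,u0[0]:u0[0]+64]
n,l,s,c=cv2.connectedComponentsWithStats((w<90).astype(np.uint8)); print(s[1:,4])
p=[c[k]+u0 for k in range(1,n) if s[k,4]>8]; print(((cast(i,p,.08)[:,:2]-t)@R*1000))
print(find('scene',.01),find('side',.01))
E
```

```text
time_s: 41.8
tool_pos: [0.5562, -0.0415, 0.0688]
orientation: [-3.141, 0.0, 1.519]
wrist_force: [-1.1, 0.0, 0.1]
grip_width: 0.0704
finger_force: 0.0
time_s: 42.68
tool_pos: [0.5555, -0.0413, 0.3138]
orientation: [-3.14, -0.0, 1.519]
wrist_force: [-0.2, 0.5, -1.3]
grip_width: 0.0701
finger_force: 0.0
[58 56 54 55 48 48  1  1  3  1 47 48  1 17 15 15  3  1  4]
[[ 35.3728  13.9797]
 [ 35.4572 -12.0182]
 [ 11.3148  13.952 ]
 [ 11.3716 -11.8061]
 [-12.4028  13.938 ]
 [-12.5767 -11.9611]
 [-36.5373  14.0657]
 [-36.4251 -11.9946]
 [-53.3558  21.7103]
 [-53.5309   7.9208]
 [-53.3452  -7.3431]]
[] []
```

The stack is complete: the plate's 8 holes are evenly spaced and centred (mean −0.6, +1.0 mm). Now I'll shut the cover from behind with closed fingers.

```bash
python3 -m jog '[[0,0,0,0.01,0.167,0,-1],[0,0,0,0.01,0.167,0,-1],[0,0,0,0.01,0.167,0,-1],[0,0,0,0,0,-0.19,-1],[0,0,0,0,0,-0.19,-1],[0,0,0,0,0,0,-1],[0,0,0,0,0,0,-1]]'; python3 -m jog '[[0,0,0,-0.003,-0.062,0,-1],[0,0,0,-0.003,-0.062,0,-1],[0,0,0,-0.003,-0.062,0,-1],[0,0,0,-0.003,-0.062,0,-1],[0,0,0,0,0,0,-1]]'
```

```text
time_s: 43.7
tool_pos: [0.5664, 0.1088, 0.2016]
orientation: [3.141, -0.0, 1.519]
wrist_force: [0.3, -0.6, 0.7]
grip_width: -0.0003
finger_force: 0.0
time_s: 44.32
tool_pos: [0.5616, 0.0324, 0.2008]
orientation: [3.142, 0.001, 1.517]
wrist_force: [-0.1, -0.1, -0.1]
grip_width: 0.0005
finger_force: 0.0
```

```bash
python3 -m jog '[[0,0,0,-0.003,-0.059,0,-1],[0,0,0,-0.003,-0.059,0,-1],[0,0,0,-0.003,-0.059,0,-1],[0,0,0,-0.003,-0.065,-0.055,-1],[0,0,0,-0.003,-0.055,-0.07,-1],[0,0,0,0,0,0,-1]]'; python3 -m jog '[[0,0,0,-0.002,-0.037,-0.077,-1],[0,0,0,-0.001,-0.017,-0.06,-1],[0,0,0,0,0,0,-1]]'; python3 -m jog '[[0,0,0,0,0,-0.02,-1],[0,0,0,0,0,0,-1],[0,0,0,0,0,0,-1]]'
```

```text
time_s: 45.08
tool_pos: [0.5559, -0.0563, 0.1618]
orientation: [-3.138, 0.0, 1.517]
wrist_force: [-0.3, -0.7, 0.6]
grip_width: 0.0004
finger_force: 0.0
time_s: 45.45
tool_pos: [0.5557, -0.0709, 0.1216]
orientation: [-3.139, -0.0, 1.519]
wrist_force: [0.6, -0.1, 0.2]
grip_width: 0.0004
finger_force: 0.0
time_s: 45.82
tool_pos: [0.5567, -0.0706, 0.1166]
orientation: [3.141, 0.0, 1.519]
wrist_force: [0.5, 0.4, 0.4]
grip_width: 0.0
finger_force: 0.0
```

```bash
python3 -m jog '[[0,0,0,0,0,-0.006,-1],[0,0,0,0,0,0,-1]]'|grep -E "tool_pos|force"; python3 -m jog '[[0,0,0,0,0,-0.006,-1],[0,0,0,0,0,0,-1]]'|grep -E "tool_pos|wrist_force"
```

```text
tool_pos: [0.5568, -0.0708, 0.115]
wrist_force: [-0.5, -0.1, 4.1]
finger_force: 2.3
tool_pos: [0.5569, -0.0708, 0.1148]
wrist_force: [-3.9, 0.2, 15.2]
```

The cover met its stop at 0.115 m. I'll raise the arm and check the cover and spatula.

```bash
python3 -m jog '[[0,0,0,0,0,0.1,-1],[0,0,0,0,0,0.2,-1],[0,0,0,0,0,0.2,-1],[0,0,0,0,-0.1,0.18,-1],[0,0,0,0,-0.1,0,-1],[0,0,0,0,0,0,-1],[0,0,0,0,0,0,-1]]'
python3 - <<'E'
from h import *
i,im=shot('wrist','w14'); hsv=cv2.cvtColor(im,cv2.COLOR_RGB2HSV).astype(int);H,S,V=[hsv[...,k] for k in range(3)]
t,th=np.array([.557,-.041]),1.519;R=np.array([[np.cos(th),-np.sin(th)],[np.sin(th),np.cos(th)]])
def win(pts,z,pad=25):
    u=proj(i,np.c_[np.array(pts)@R.T+t,[z]*len(pts)]); m=np.zeros(H.shape,bool)
    a,b=(u.min(0)-pad).astype(int),(u.max(0)+pad).astype(int); m[max(a[1],0):b[1],max(a[0],0):b[0]]=1; return m
m=(V<85)&(S<130)&win([[-.066,.04],[-.056,-.04]],.115,12)
for c in cv2.findContours(m.astype(np.uint8),0,1)[0]:
    if cv2.contourArea(c)>60:
        q=(cast(i,c[:,0].astype(float),.115)[:,:2]-t)@R*1000; print("strip x,y range",q.min(0),q.max(0))
k,sd=shot('side','s14'); hs=cv2.cvtColor(sd,cv2.COLOR_RGB2HSV).astype(int)
m=np.zeros(H.shape,np.uint8); cv2.fillPoly(m,[np.array([(240,310),(322,297),(326,316),(243,328)])],1)
m=(m>0)&(hs[...,2]>85)
for c in cv2.findContours(m.astype(np.uint8),0,1)[0]:
    if cv2.contourArea(c)>40: print("spatula",rect(cast(k,c[:,0].astype(float),.012)))
E
```

```text
time_s: 47.2
tool_pos: [0.5558, -0.1303, 0.3156]
orientation: [-3.14, -0.001, 1.519]
wrist_force: [-0.4, 0.3, -0.2]
grip_width: -0.0002
finger_force: 0.0
strip x,y range [-65.654  -39.2292] [-57.0273  36.6305]
spatula (array([ 0.4849, -0.4016]), 188.67547607421875, 25.789562225341797, -4.825187683105469)
```

```bash
python3 -c "
from bench import ctrl
print(ctrl.finish_job())"
```

```text
the job is handed in; nothing more can be done
None
```

I've handed in the job: the block, the single grey spacer frame and the plate are stacked in the well, the cover is pressed shut, and the spatula is back on its mat about 8 mm from the centre. The hand-in returned no score; these results come from my last measurements, and the first grasp of the spacer slipped and pushed it about 27 mm before I re-gripped it.

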